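# Turn a raw egg upright and stand it in the egg tray

## Robot

A 7-joint arm with a two-finger parallel gripper is mounted at the origin on the work surface. World frame = base frame: x ahead of the robot, y to its left, z up, the work surface at z = 0. Lengths are in m, angles in rad, forces in N, time in s.
With the tool pointing down it reaches from about 0.4 to 0.85 m from the base axis. Payload 10.4 kg.
Tool frame: the origin (TCP) lies on the centre line of the jaws, within the pads' length; the fingertips stand 11 mm ahead of it and the grasp point (between the pads) lies 8 mm behind it (manip.finger_overhang is the distance from the TCP to the fingertips, in m); z points along the fingers, y is the line along which they close (so a half turn about z gives the same grasp; the last joint's range is limited). The gripper opens to 85 mm and grips with 20 to 120 N. Pads are 22 mm wide; open, the fingers measure 114 mm over their backs; the gripper's body (76 mm by 85 mm) begins 54 mm behind the grasp point. The pads swing forward as they close: fully open they stand 13 mm farther back than shut.
Start: joints at [-1.181, 0.332, -0.065, 1.46, 0.022, 1.35, -0.088], TCP at [0.251, 0.573, 0.242] pointing down, gripper open.
Joint ranges: [-2.6, 2.6], [-0.5, 2.12], [-1.47, 1.34], [0.16, 2.42], [-1.27, 4.41], [0.06, 2.06], [-2.6, 2.6]. Speed limits (rad/s): [2.22, 2.22, 2.79, 2.79, 3.14, 3.14, 3.14].

## Interface

Orientations are given as a unit quaternion [x, y, z, w].
In Python, from workcell import manip, imaging, workorder gives the robot as it stands.
- The arm moves only by the tool jog_arm, never from a script. Its argument "deltas" is a list of rows, each an object with "gripper": the opening, from 0 (shut) to 1 (fully open); "offset": the shift along the tool's x, y, z in m, a list of three; "rotation": the turn, a rotation vector about the tool's x, y, z in degrees, a list of three. In form: [{"gripper": gripper, "offset": [tx, ty, tz], "rotation": [ax, ay, az]}, ...]. A call has 1 to 20 rows; each row shifts and turns the commanded pose from where the row before left it, along the tool's axes as they then stand; what a row does not reach is not made up. A row lasts 1/10 s, in which the tool goes at most 50 mm and 8.59 degrees, less where a joint would pass 70% of its speed; a pose out of reach is approached as far as the arm can. A call with a gripper value outside its range is refused whole. The fingers move at their own pace and stop on an object; "newtons" is the grip in N (left out, the last holds). Time passes only in rows, so rows that do not move let the fingers close. It gives the time, the measured TCP pose, the force, the opening and the grip force at its end, in the units of the state.
- manip.get_obs(): the state, without advancing time (a new reading comes with each control period).
- imaging.camera(name): name is "scene" or "top" or "wrist"; returns the picture (480x640x3 uint8, blue, green, red); there is no depth.
- imaging.camera_model(name): a dict with "camera_matrix" (3x3 intrinsics, pixels), "world_to_cam" (4x4, takes a point from world to camera coordinates); the wrist camera has in their place "hand_eye" (4x4, takes a point from camera to tool coordinates, whose origin is the TCP and whose axes are the flange's). Camera axes: x right, y up, looking along -z (the intrinsics and any distortion apply to the point x, -y, -z); pixel columns grow to the right and rows downward; lengths in m; the calibration is good to about 2 mm. A picture is of the moment at which its call begins: read the wrist's pose just before it. camera_model takes no time and is no camera call.
- workorder.hand_in(): hands the job in; it is judged then, once.
The state is a dict: "clock": time; "joint_pos": joint angles; "joint_velocities": joint speeds; "tau": joint torques, N m; "position": TCP position; "ee_rot": TCP orientation; "ft_force": force on the tool from outside, world axes, zero at the start; "torque": the same for the moment, N m; "grip_width": opening from 0.0 (shut) to 1.0 (fully open); "grasp_force": force on a finger pad.
Only numpy, scipy, OpenCV 4.12 (cv2) and the standard library are available. Lean on these libraries where they do the work, as an engineer would, in place of code of your own. Each camera call takes 0.05 s, during which the arm holds its last target. There are 200 camera calls.

## Task

Take the raw egg lying on the level wire cradle, lay it on the sloping wire rest with its narrow end down against the stop, and let go of it there. Then take it again from its upper, blunt end and stand it upright, narrow end down, in the free pocket of the wooden egg tray, and let go. Hold it with a light grip, set it down gently both times, never let it touch the counter, and leave the other two eggs, the can, the bowl and the turner where they are.

Things in the scene. Friction and masses are not known exactly. Their poses are not given: they have to be found in the camera images.
- egg_center (a point): The egg to move: plain brown, 57 mm long, 44 mm across, about 60 g (varies), raw: it cracks if pinched with over 35 N a finger, pressed down, dropped or knocked. The point is on its long axis, half-way along. x axis: along the egg to its narrow end. The widest part is from 1 to 7 mm from this point towards the blunt end, so the best place to pinch is 4 mm that way. It starts lying on the level cradle.
- cradle: Level cradle of dark wire, fixed, 90 mm long: two parallel wires 6 mm thick, 30 mm apart (centres), their centres 25 mm above the counter, on two cross-feet 90 mm wide under the ends. Free space below and beside the egg. Origin on the counter under its middle. x axis: along the wires; the egg's narrow end points to +x, which always points to the robot's left (+y world) to within 25 degrees. A lying egg has its axis 45 mm above the counter.
- rest: Sloping rest, fixed: two dark wires 6 mm thick, 30 mm apart (centres) and 58 mm long that go down at 45 degrees towards its +x, on a wooden base plate 110 x 70 x 6 mm; at the low end a wooden stop plate, 26 mm wide, square to the wires. Origin on the counter. x axis: level, to the low end with the stop; points to the robot's left (+y world) to within 25 degrees. The fingers have free space on both sides of the wires.
- rest_seat (a point): The place of the egg's point egg_center when the egg lies on the sloping rest: 65 mm above the counter, straight above the rest's origin. The egg then lies along the wires (narrow end 45 degrees below the level, towards the rest's +x), 20 mm over the wires' centre lines, its narrow tip on the stop, 28.5 mm further down the slope. Axes as those of the rest.
- tray: Wooden egg tray, fixed, 205 x 78 x 22 mm, with a row of three round pockets along its x axis, 66 mm apart, 38 mm wide, 18 mm deep. Origin under its middle, on the counter. The row runs away from the robot, to within 17 degrees. Two pockets hold other eggs, one is free. Pinch across the row to miss the neighbours.
- pocket (a point): Centre of the free pocket's mouth, level with the tray's top (22 mm above the counter). An egg that stands in it narrow end down rests on the rim with its middle (egg_center) 12 mm above this point, its tip clear of the floor. Axes as those of the tray.
- egg2_center (a point): Middle of another egg, the same kind and size, standing in the tray: leave it.
- egg3_center (a point): Middle of a third egg, the same kind and size, standing in the tray: leave it.
- can: Bystander: open steel can, 72 mm wide and 100 mm high, with wooden chopsticks sticking out to 210 mm high. Origin under its middle.
- turner: Bystander: steel turner lying flat, 280 mm long. Origin on the counter under its middle.
- bowl: Bystander: white bowl, 120 mm wide, 50 mm high. Origin under its middle.

How it is judged:
By the outcome, as a careful person would: the job done as asked, in the order asked, and still so for the second after the job is handed in, with the robot touching nothing.
It also fails if it takes over 64 s, if anything falls off the work surface, if the arm or the gripper's body presses on something with over 40 N, if the wrist force passes 120 N, or if a joint passes its speed limit or range.

## Working session

There is one attempt and no reset: what is moved stays moved. The work goes in short steps, Python scripts to look and compute and a tool call to move; the robot and the scene stay as the last step left them, time stands still between calls to the robot, and variables do not carry over. Pictures are saved under pics/ and viewed, at most 10 in all, crops included, and the job is handed in when it is done.

Besides the shell and the picture viewer there is one more tool, called after "Request:" by a JSON object that holds its "api" and its "payload". jog_arm: Moves the arm, as the interface text tells. Its arguments: {"type":"object","properties":{"deltas":{"type":"array","items":{"type":"object","properties":{"gripper":{"type":"number"},"offset":{"type":"array","items":{"type":"number"}},"rotation":{"type":"array","items":{"type":"number"}}}}},"newtons":{"type":"number"}},"required":["deltas"]}

```bash
ls; mkdir -p pics; python3 - <<'E'
from workcell import manip, imaging
import cv2, numpy as np
np.set_printoptions(precision=4,suppress=True)
o=manip.get_obs();print(o,manip.finger_overhang)
for n in("top","scene"):
    im=imaging.camera(n);cv2.imwrite(f"pics/{n}0.png",im)
for n in("top","scene","wrist"):
    print(n,imaging.camera_model(n))
E
```

```text
pics
{'clock': 0.0, 'joint_pos': array([-1.1806,  0.3329, -0.0647,  1.461 ,  0.0216,  1.3499, -0.0885]), 'joint_velocities': array([ 0.0002,  0.0012, -0.    ,  0.002 , -0.0004, -0.0007,  0.0018]), 'tau': array([  0.0012, -62.545 ,   0.0499, -39.1585,   0.0163,   0.0103,
         0.    ]), 'position': array([0.2506, 0.5722, 0.2415]), 'ee_rot': array([ 0.2049,  0.9788, -0.0007, -0.0001]), 'ft_force': array([-0.1443, -0.0777, -0.5842]), 'torque': array([ 0.0127,  0.0001, -0.0089]), 'grasp_force': 0.0, 'grip_width': 0.9958510710631466} 0.011
top {'camera_matrix': array([[437.0445,   0.    , 320.9328],
       [  0.    , 437.0445, 239.2429],
       [  0.    ,   0.    ,   1.    ]]), 'world_to_cam': array([[ 0.0012, -0.9997,  0.0248,  0.0165],
       [ 0.9963,  0.0034,  0.0858, -0.6026],
       [-0.0859,  0.0246,  0.996 , -0.7839],
       [ 0.    ,  0.    ,  0.    ,  1.    ]])}
scene {'camera_matrix': array([[473.3949,   0.    , 314.3388],
       [  0.    , 473.3949, 231.1927],
       [  0.    ,   0.    ,   1.    ]]), 'world_to_cam': array([[ 0.3444,  0.9388, -0.0042, -0.2397],
       [-0.7127,  0.2644,  0.6498,  0.345 ],
       [ 0.6111, -0.2208,  0.7601, -1.411 ],
       [ 0.    ,  0.    ,  0.    ,  1.    ]])}
wrist {'camera_matrix': array([[418.6905,   0.    , 322.3431],
       [  0.    , 418.6905, 241.6303],
       [  0.    ,   0.    ,   1.    ]]), 'hand_eye': array([[-0.001 ,  0.9616,  0.2745,  0.0674],
       [ 1.    ,  0.0008,  0.0007,  0.0003],
       [ 0.0005,  0.2745, -0.9616, -0.1323],
       [ 0.    ,  0.    ,  0.    ,  1.    ]])}
```

View pics/top0.png

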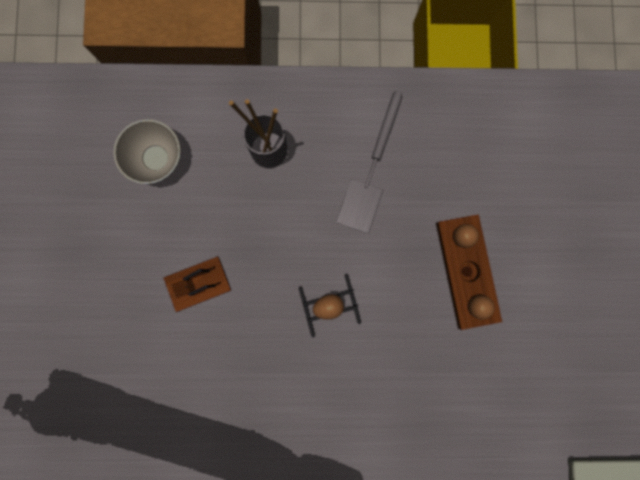

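View pics/scene0.png

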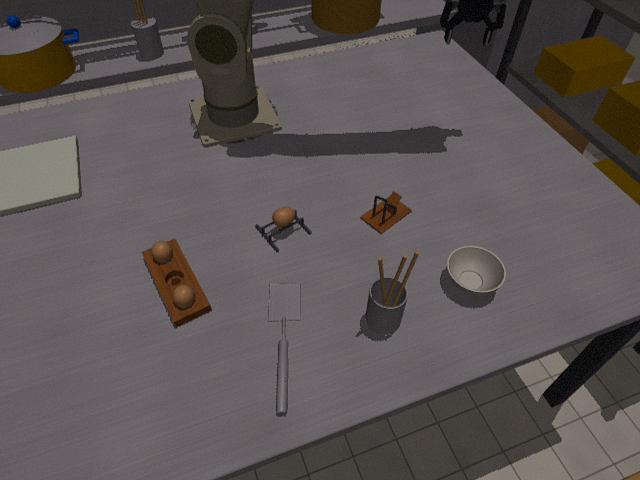

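The top view shows the egg on the cradle at (328,307), the rest at (197,284) with its stop on the left, and the tray with its free middle pocket at (471,271). The scene view agrees. Next I'll measure these by colour masks.

```bash
cat > h.py <<'E'
from workcell import manip, imaging
import cv2, numpy as np
from scipy.spatial.transform import Rotation as R
np.set_printoptions(precision=4,suppress=True)
def pose():
    o=manip.get_obs(); return np.array(o["position"]),R.from_quat(o["ee_rot"]),o
def cam(n):
    m=imaging.camera_model(n);K=m["camera_matrix"]
    if n=="wrist":
        p,r,_=pose();T=np.eye(4);T[:3,:3]=r.as_matrix();T[:3,3]=p;C=T@m["hand_eye"]
    else: C=np.linalg.inv(m["world_to_cam"])
    return K,C
def ray(c,uv,z):
    K,C=c;uv=np.atleast_2d(uv).astype(float)
    d=np.c_[(uv[:,0]-K[0,2])/K[0,0],-(uv[:,1]-K[1,2])/K[1,1],-np.ones(len(uv))]@C[:3,:3].T
    return C[:3,3]+d*((z-C[2,3])/d[:,2])[:,None]
def proj(c,P):
    K,C=c;q=(np.atleast_2d(P)-C[:3,3])@C[:3,:3]
    return np.c_[K[0,0]*q[:,0]/-q[:,2]+K[0,2],K[1,1]*-q[:,1]/-q[:,2]+K[1,2]]
def eggmask(im):  # orange-brown, bright enough
    h=cv2.cvtColor(im,cv2.COLOR_BGR2HSV);return h
def goto(P,Rt):
    p,r,o=pose();rv=np.degrees((r.inv()*Rt).as_rotvec());off=Rt.inv().apply(np.array(P)-p)
    print("clock",o["clock"],"rot tool deg",rv,"|",np.linalg.norm(rv),"offset after rot mm",off*1000)
def down(yaw,tilt=0): # tool x horizontal dir at yaw(deg), z down; tilt about tool y (deg)
    c,s=np.cos(np.radians(yaw)),np.sin(np.radians(yaw))
    M=np.array([[c,s,0],[s,-c,0],[0,0,-1]]);return R.from_matrix(M)*R.from_euler('y',tilt,degrees=True)
E
python3 - <<'E'
from h import *
im=cv2.imread("pics/top0.png");h=cv2.cvtColor(im,cv2.COLOR_BGR2HSV)
for q in[(328,307),(466,236),(482,307),(455,290),(215,270),(205,284),(310,320),(250,400)]:print(q,h[q[1],q[0]])
sat=((h[...,1]>110)&(h[...,2]>40)).astype(np.uint8);sat[:100]=0
n,l,s,c=cv2.connectedComponentsWithStats(sat)
k=cam("top")
for i in range(1,n):
    if s[i,4]>60:
        q=np.argwhere(l==i)[:,::-1].astype(np.float32);r=cv2.minAreaRect(q)
        print(s[i],c[i],r, ray(k,c[i],.045), ray(k,r[0],.01))
E
```

```text
(328, 307) [ 16 119 143]
(466, 236) [ 16 122 142]
(482, 307) [ 15 124 140]
(455, 290) [ 11 199  91]
(215, 270) [ 11 186  85]
(205, 284) [ 12 179  74]
(310, 320) [150   7  38]
(250, 400) [ 4 18 98]
[260 109  17  39 111] [268.9279 127.7838] ((266.6415100097656, 126.75473022460938), (9.889960289001465, 39.28512191772461), 15.945395469665527) [[0.8067 0.1145 0.045 ]] [[0.8209 0.1223 0.01  ]]
[ 438  215   64  115 4577] [469.2255 271.8226] ((469.3423767089844, 271.5333557128906), (110.61750793457031, 42.389373779296875), 78.04341125488281) [[ 0.5425 -0.2505  0.045 ]] [[ 0.5435 -0.2635  0.01  ]]
[ 164  257   66   54 1954] [196.5875 283.9969] ((196.563232421875, 283.75579833984375), (36.354248046875, 59.257423400878906), 68.68209075927734) [[0.5202 0.2396 0.045 ]] [[0.5201 0.2487 0.01  ]]
[313 295  31  24 569] [328.2179 306.7803] ((328.0, 306.5), (30.0, 23.0), 0.0) [[0.4799 0.0052 0.045 ]] [[0.4781 0.0042 0.01  ]]
```

```bash
python3 - <<'E'
from h import *
goto([.48,.005,.15],down(104))
E
```

```text
clock 0.1 rot tool deg [-0.0612  0.0366 52.3486] | 52.34859884412776 offset after rot mm [-605.8599   85.3253   91.6178]
```

Request:
{"api": "jog_arm", "payload": {"deltas": [{"gripper": 1, "offset": [0, 0, 0], "rotation": [0, 0, 7.5]}, {"gripper": 1, "offset": [0, 0, 0], "rotation": [0, 0, 7.5]}, {"gripper": 1, "offset": [0, 0, 0], "rotation": [0, 0, 7.5]}, {"gripper": 1, "offset": [0, 0, 0], "rotation": [0, 0, 7.5]}, {"gripper": 1, "offset": [0, 0, 0], "rotation": [0, 0, 7.5]}, {"gripper": 1, "offset": [0, 0, 0], "rotation": [0, 0, 7.5]}, {"gripper": 1, "offset": [0, 0, 0], "rotation": [0, 0, 7.3]}, {"offset": [-46, 6.6, 0]}, {"offset": [-46, 6.6, 7]}, {"offset": [-46, 6.6, 7]}, {"offset": [-46, 6.6, 7]}, {"offset": [-46, 6.6, 7]}, {"offset": [-46, 6.6, 7]}, {"offset": [-46, 6.6, 7]}, {"offset": [-46, 6.6, 7]}, {"offset": [-46, 6.6, 7]}, {"offset": [-46, 6.6, 7]}, {"offset": [-46, 6.6, 7]}, {"offset": [-46, 6.6, 7]}, {"offset": [-46, 6.6, 7]}], "newtons": 20}}

```text
schema error: expected keys gripper, offset, rotation
```

Request:
{"api": "jog_arm", "payload": {"deltas": [{"gripper": 1, "offset": [0, 0, 0], "rotation": [0, 0, 7.5]}, {"gripper": 1, "offset": [0, 0, 0], "rotation": [0, 0, 7.5]}, {"gripper": 1, "offset": [0, 0, 0], "rotation": [0, 0, 7.5]}, {"gripper": 1, "offset": [0, 0, 0], "rotation": [0, 0, 7.5]}, {"gripper": 1, "offset": [0, 0, 0], "rotation": [0, 0, 7.5]}, {"gripper": 1, "offset": [0, 0, 0], "rotation": [0, 0, 7.5]}, {"gripper": 1, "offset": [0, 0, 0], "rotation": [0, 0, 7.3]}, {"gripper": 1, "offset": [-0.046, 0.0066, 0.007], "rotation": [0, 0, 0]}, {"gripper": 1, "offset": [-0.046, 0.0066, 0.007], "rotation": [0, 0, 0]}, {"gripper": 1, "offset": [-0.046, 0.0066, 0.007], "rotation": [0, 0, 0]}, {"gripper": 1, "offset": [-0.046, 0.0066, 0.007], "rotation": [0, 0, 0]}, {"gripper": 1, "offset": [-0.046, 0.0066, 0.007], "rotation": [0, 0, 0]}, {"gripper": 1, "offset": [-0.046, 0.0066, 0.007], "rotation": [0, 0, 0]}, {"gripper": 1, "offset": [-0.046, 0.0066, 0.007], "rotation": [0, 0, 0]}, {"gripper": 1, "offset": [-0.046, 0.0066, 0.007], "rotation": [0, 0, 0]}, {"gripper": 1, "offset": [-0.046, 0.0066, 0.007], "rotation": [0, 0, 0]}, {"gripper": 1, "offset": [-0.046, 0.0066, 0.007], "rotation": [0, 0, 0]}, {"gripper": 1, "offset": [-0.046, 0.0066, 0.007], "rotation": [0, 0, 0]}, {"gripper": 1, "offset": [-0.046, 0.0066, 0.007], "rotation": [0, 0, 0]}, {"gripper": 1, "offset": [-0.046, 0.0066, 0.007], "rotation": [0, 0, 0]}], "newtons": 20}}

```text
clock: 2.1
position: [0.4794, 0.0114, 0.1511]
ee_rot: [0.615, 0.788, 0.0, 0.0]
ft_force: [1.3, 1.4, -0.5]
grip_width: 0.999
grasp_force: 0.0
```

```bash
python3 - <<'E'
from h import *
p,r,o=pose();print(p,o["joint_pos"],o["joint_velocities"]);c=cam("wrist");im=imaging.camera("wrist");cv2.imwrite("pics/w1.png",im)
np.save("w1.npy",np.r_[p,r.as_quat()])
h=cv2.cvtColor(im,cv2.COLOR_BGR2HSV)
m=((h[...,1]>95)&(h[...,2]>50)).astype(np.uint8)
n,l,s,ce=cv2.connectedComponentsWithStats(m)
for i in range(1,n):
    if s[i,4]>300:print(s[i],ce[i],ray(c,ce[i],.045))
goto([.48,.005,.15],down(104))
E
```

```text
[0.4794 0.0114 0.1511] [-0.6531  0.0804  0.5628  1.976  -0.0486  1.0976  0.1758] [ 0.58    0.4828  0.5175 -0.2489 -0.3065 -0.1489  1.2265]
[ 283  208   72   93 4869] [318.4985 254.9181] [[0.4808 0.0037 0.045 ]]
clock 2.15 rot tool deg [ 0.0138  0.1674 -0.3375] | 0.37701995684919526 offset after rot mm [ 1.3235 -0.4575  0.4521]
```

View pics/w1.png

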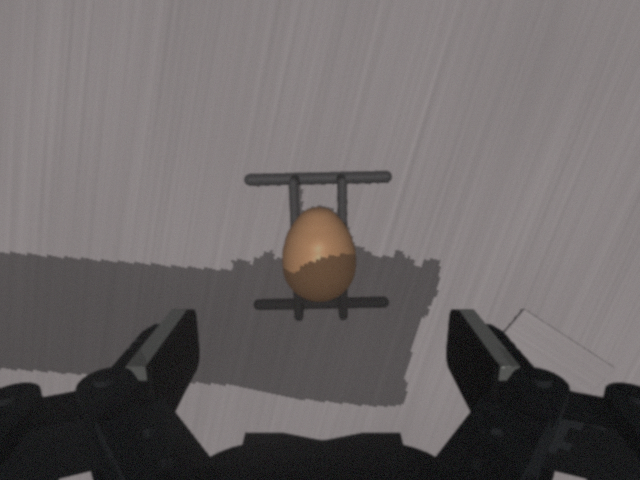

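```bash
python3 - <<'E'
from h import *
p,r,o=pose();c=cam("wrist");im=imaging.camera("wrist")
print(p,r.as_matrix()[:,0])
h=cv2.cvtColor(im,cv2.COLOR_BGR2HSV)
m=((h[...,1]>85)&(h[...,2]>45)).astype(np.uint8)
n,l,s,ce=cv2.connectedComponentsWithStats(m);i=1+np.argmax(s[1:,4])
q=np.argwhere(l==i)[:,::-1].astype(np.float32);e=cv2.fitEllipse(cv2.convexHull(q));print(s[i],e)
E=ray(c,e[0],.045)[0];print(E,ray(c,ce[i],.045))
# wire yaw: dark pixels
g=im.max(2);d=(g<62).astype(np.uint8);d[:150]=0;d[200:]=0;d[:,:200]=0;d[:,440:]=0
v=np.argwhere(d>0)[:,::-1].astype(np.float32);print(len(v),cv2.minAreaRect(v))
x=r.as_matrix()[:,0]
goto(E-.004*x+[0,0,-.006],r)
E
```

```text
[0.4808 0.0038 0.1505] [-0.2362  0.9717 -0.0029]
[ 284  195   72   95 5338] ((319.25677490234375, 242.9250030517578), (72.74021911621094, 94.81684112548828), 178.3401336669922)
[0.4809 0.0033 0.045 ] [[0.4808 0.0034 0.045 ]]
252 ((322.7470397949219, 174.61178588867188), (36.44432067871094, 133.08685302734375), 77.47119140625)
clock 2.2 rot tool deg [-0.0618 -0.043  -0.0763] | 0.10721024558339273 offset after rot mm [ -7.5385   0.1302 111.6421]
```

Request:
{"api": "jog_arm", "payload": {"deltas": [{"gripper": 1, "offset": [0, 0, 0], "rotation": [0, 0, 0]}, {"gripper": 1, "offset": [0, 0, 0], "rotation": [0, 0, 0]}]}}

```text
clock: 2.4
position: [0.4788, 0.0142, 0.1512]
ee_rot: [0.615, 0.789, -0.0, -0.0]
ft_force: [0.5, 0.1, 0.4]
grip_width: 0.997
grasp_force: 0.0
```

```bash
python3 - <<'E'
from h import *
p,r,o=pose();c=cam("wrist");im=imaging.camera("wrist")
print(p,r.as_matrix()[:,0],o["joint_velocities"])
h=cv2.cvtColor(im,cv2.COLOR_BGR2HSV)
m=((h[...,1]>85)&(h[...,2]>45)).astype(np.uint8)
n,l,s,ce=cv2.connectedComponentsWithStats(m);i=1+np.argmax(s[1:,4])
q=np.argwhere(l==i)[:,::-1].astype(np.float32);e=cv2.fitEllipse(cv2.convexHull(q));print(s[i],e)
E=ray(c,e[0],.045)[0];print(E)
x=r.as_matrix()[:,0]
goto(E-.004*x+[0,0,-.006],r)
E
```

```text
[0.4788 0.0142 0.1512] [-0.2439  0.9698  0.0004] [-0.01   -0.0066 -0.0062 -0.001   0.002  -0.0006  0.0017]
[ 283  213   72   93 5179] ((318.3088073730469, 260.1025695800781), (71.92268371582031, 93.2059097290039), 178.38311767578125)
[0.4809 0.0032 0.045 ]
clock 2.45 rot tool deg [ 0.0126 -0.0029  0.042 ] | 0.04391733236407636 offset after rot mm [-15.4573  -0.7528 112.2462]
```

Request:
{"api": "jog_arm", "payload": {"deltas": [{"gripper": 1, "offset": [-0.0155, -0.0008, 0.012], "rotation": [0, 0, 0]}, {"gripper": 1, "offset": [0, 0, 0.02], "rotation": [0, 0, 0]}, {"gripper": 1, "offset": [0, 0, 0.02], "rotation": [0, 0, 0]}, {"gripper": 1, "offset": [0, 0, 0.02], "rotation": [0, 0, 0]}, {"gripper": 1, "offset": [0, 0, 0.02], "rotation": [0, 0, 0]}, {"gripper": 1, "offset": [0, 0, 0.012], "rotation": [0, 0, 0]}, {"gripper": 1, "offset": [0, 0, 0.008], "rotation": [0, 0, 0]}, {"gripper": 1, "offset": [0, 0, 0], "rotation": [0, 0, 0]}, {"gripper": 1, "offset": [0, 0, 0], "rotation": [0, 0, 0]}]}}

```text
clock: 3.35
position: [0.4825, -0.0018, 0.0398]
ee_rot: [0.615, 0.788, 0.0, 0.0]
ft_force: [-0.4, 0.2, 0.5]
grip_width: 1.002
grasp_force: 0.0
```

Request:
{"api": "jog_arm", "payload": {"deltas": [{"gripper": 0.6, "offset": [0, 0, 0], "rotation": [0, 0, 0]}, {"gripper": 0.55, "offset": [0, 0, 0], "rotation": [0, 0, 0]}, {"gripper": 0.5, "offset": [0, 0, 0], "rotation": [0, 0, 0]}, {"gripper": 0.45, "offset": [0, 0, 0], "rotation": [0, 0, 0]}, {"gripper": 0.4, "offset": [0, 0, 0], "rotation": [0, 0, 0]}, {"gripper": 0.4, "offset": [0, 0, 0], "rotation": [0, 0, 0]}, {"gripper": 0.4, "offset": [0, 0, 0], "rotation": [0, 0, 0]}, {"gripper": 0.4, "offset": [0, 0, 0], "rotation": [0, 0, 0]}], "newtons": 20}}

```text
clock: 4.15
position: [0.4809, -0.0024, 0.0395]
ee_rot: [0.616, 0.788, -0.001, -0.001]
ft_force: [-8.4, -2.5, 9.9]
grip_width: 0.506
grasp_force: 19.5
```

Request:
{"api": "jog_arm", "payload": {"deltas": [{"gripper": 0.4, "offset": [0, 0, -0.003], "rotation": [0, 0, 0]}, {"gripper": 0.4, "offset": [0, 0, -0.004], "rotation": [0, 0, 0]}, {"gripper": 0.4, "offset": [0, 0, -0.01], "rotation": [0, 0, 0]}, {"gripper": 0.4, "offset": [0, 0, -0.015], "rotation": [0, 0, 0]}, {"gripper": 0.4, "offset": [0, 0, -0.02], "rotation": [0, 0, 0]}, {"gripper": 0.4, "offset": [0, 0, -0.02], "rotation": [0, 0, 0]}, {"gripper": 0.4, "offset": [0, 0, -0.02], "rotation": [0, 0, 0]}, {"gripper": 0.4, "offset": [0, 0, -0.02], "rotation": [0, 0, 0]}, {"gripper": 0.4, "offset": [0, 0, -0.02], "rotation": [0, 0, 0]}, {"gripper": 0.4, "offset": [0, 0, -0.015], "rotation": [0, 0, 0]}, {"gripper": 0.4, "offset": [0, 0, -0.01], "rotation": [0, 0, 0]}]}}

```text
clock: 5.25
position: [0.4826, -0.0021, 0.1981]
ee_rot: [0.615, 0.788, 0.001, 0.001]
ft_force: [0.4, -0.3, -0.4]
grip_width: 0.504
grasp_force: 20.5
```

```bash
python3 - <<'E'
from h import *
a=np.radians(111);x=np.array([np.cos(a),np.sin(a),0])
goto(np.array([.5201,.2487,.19])-.05*x,down(111));print(pose()[2]["ft_force"],pose()[2]["grasp_force"],pose()[2]["grip_width"])
E
```

```text
clock 5.25 rot tool deg [ 0.1246 -0.0048 -6.9649] | 6.9660615669622645 offset after rot mm [170.6509 124.8892   8.1494]
[ 0.3993 -0.2564 -0.4385] 20.52921786904335 0.5036710920934242
```

Request:
{"api": "jog_arm", "payload": {"deltas": [{"gripper": 0.4, "offset": [0, 0, 0], "rotation": [0, 0, -3.5]}, {"gripper": 0.4, "offset": [0, 0, 0], "rotation": [0, 0, -3.5]}, {"gripper": 0.4, "offset": [0.012, 0.009, 0], "rotation": [0, 0, 0]}, {"gripper": 0.4, "offset": [0.024, 0.018, 0], "rotation": [0, 0, 0]}, {"gripper": 0.4, "offset": [0.028, 0.02, 0], "rotation": [0, 0, 0]}, {"gripper": 0.4, "offset": [0.028, 0.02, 0], "rotation": [0, 0, 0]}, {"gripper": 0.4, "offset": [0.028, 0.02, 0], "rotation": [0, 0, 0]}, {"gripper": 0.4, "offset": [0.024, 0.018, 0], "rotation": [0, 0, 0]}, {"gripper": 0.4, "offset": [0.016, 0.012, 0], "rotation": [0, 0, 0]}, {"gripper": 0.4, "offset": [0.011, 0.008, 0], "rotation": [0, 0, 0]}, {"gripper": 0.4, "offset": [0, 0, 0], "rotation": [0, 0, 0]}, {"gripper": 0.4, "offset": [0, 0, 0], "rotation": [0, 0, 0]}, {"gripper": 0.4, "offset": [0, 0, 0], "rotation": [0, 0, 0]}]}}

```text
clock: 6.55
position: [0.5375, 0.2008, 0.1965]
ee_rot: [0.567, 0.824, -0.0, 0.0]
ft_force: [0.1, -0.2, -0.7]
grip_width: 0.503
grasp_force: 20.6
```

```bash
python3 - <<'E'
from h import *
p,r,o=pose();im=imaging.camera("wrist");cv2.imwrite("pics/w2.png",im);np.save("w2.npy",np.r_[p,r.as_quat()]);print(p,o["joint_velocities"],o["joint_pos"])
E
```

```text
[0.5375 0.2008 0.1965] [ 0.0013 -0.0032 -0.002  -0.0007 -0.0031  0.0005  0.0013] [-0.8168  0.2578  0.4481  1.6852 -0.1174  1.2252  0.0234]
```

View pics/w2.png

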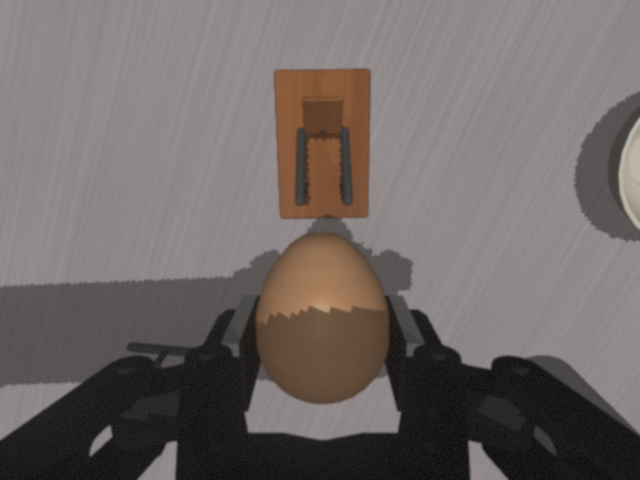

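The wrist view shows the held egg, narrow end up-image. The rest's base corners are at (275,70), (369,69), (369,217) and (281,218), with wire top ends near (301,203) and (348,203) and the stop near (323,115).

```bash
python3 - <<'E'
from h import *
q=np.load("w2.npy");c=cam("wrist");im=cv2.imread("pics/w2.png")
h=cv2.cvtColor(im,cv2.COLOR_BGR2HSV);m=((h[...,1]>120)).astype(np.uint8);m[228:]=0
n,l,s,ce=cv2.connectedComponentsWithStats(m);i=1+np.argmax(s[1:,4]);v=np.argwhere(l==i)[:,::-1].astype(np.float32)
hull=cv2.convexHull(v);ap=cv2.approxPolyDP(hull,8,True)[:,0];print(ap)
W=ray(c,ap,.006);print(W,W.mean(0))
for a in range(len(W)):print(np.linalg.norm(W[a]-W[a-1]),np.degrees(np.arctan2(*(W[a]-W[a-1])[1::-1])))
wt=ray(c,[[301,203],[348,203]],.0717);print("wire top",wt,wt.mean(0),np.linalg.norm(wt[0]-wt[1]))
g=im.max(2);d=(g<75).astype(np.uint8);d[:120]=0;d[212:]=0;d[:,:285]=0;d[:,365:]=0
n,l,s,ce=cv2.connectedComponentsWithStats(d)
for i in range(1,n):
    if s[i,4]>80:
        v=np.argwhere(l==i);t=v[v[:,0]>=v[:,0].max()-5].mean(0)[::-1];print(s[i],t,ray(c,[t[0],v[:,0].max()],.0717))
# egg extents in grip
m=((h[...,1]>85)&(h[...,2]>45)).astype(np.uint8);m[:228]=0
v=np.argwhere(m>0)[:,::-1];print("egg",v.min(0),v.max(0),proj(c,[q[:3]]))
E
```

```text
[[368.  70.]
 [366. 215.]
 [282. 216.]
 [275.  72.]]
[[0.5325 0.3105 0.006 ]
 [0.5719 0.2118 0.006 ]
 [0.5104 0.1874 0.006 ]
 [0.4706 0.2855 0.006 ]] [0.5213 0.2488 0.006 ]
0.06680765913119588 22.01244746656657
0.10632264223092422 -68.26869847646321
0.06617780161784323 -158.44078657447616
0.10579793046485077 112.07213437101001
wire top [[0.5195 0.2153 0.0717]
 [0.5469 0.2257 0.0717]] [0.5332 0.2205 0.0717] 0.02924491284443113
[340 127  12  78 671] [346.9762 201.119 ] [[0.5465 0.2249 0.0717]]
[296 128  12  77 692] [300.6585 201.2439] [[0.5196 0.2146 0.0717]]
egg [255 233] [389 402] [[317.5821 325.9225]]
```

```bash
python3 - <<'E'
from h import *
q=np.load("w2.npy");c=cam("wrist");p,r,o=pose()
E=ray(c,[322,318],p[2]+.0055)[0];print("egg in tool",r.inv().apply(E-p)*1000)
a=np.radians(111.9);x=np.array([np.cos(a),np.sin(a),0]);y=np.array([np.sin(a),-np.cos(a),0]);b=np.array([.5213,.2488,0])
for n,uv,z in[("low wire",[301,130],.0307),("low wire",[345,129],.0307),("stop top far",[323,97],.05),("top",[300.7,205],.0717),("top",[347,205],.0717)]:
    w=ray(c,uv,z)[0]-b;print(n,w@x*1000,w@y*1000)
for X in (0,.002,.004):
    O=b+X*x; print(X,proj(c,np.array([O+x*.006+[0,0,.0307],O-x*.035+[0,0,.0717],O-x*.0371+[0,0,.0696]])))
E
python3 -c "
import cv2;im=cv2.imread('pics/w2.png')[60:230,260:385];cv2.imwrite('pics/w2c.png',cv2.resize(im,None,fx=4,fy=3.5,interpolation=cv2.INTER_CUBIC))"
```

```text
egg in tool [ 5.6361  1.5001 -5.4998]
low wire 12.762781503511754 -14.749105511663048
low wire 12.87989626176393 15.52297648685624
stop top far 32.93033305329125 0.714933202133368
top -31.684104345113603 -14.357651120352628
top -32.20645305830431 14.485313970664793
0 [[322.6083 139.7075]
 [323.8316 209.8175]
 [323.8767 212.4143]]
0.002 [[322.5565 136.7315]
 [323.7768 206.6681]
 [323.8225 209.3013]]
0.004 [[322.5045 133.7442]
 [323.7217 203.5053]
 [323.768  206.1752]]
```

View pics/w2c.png

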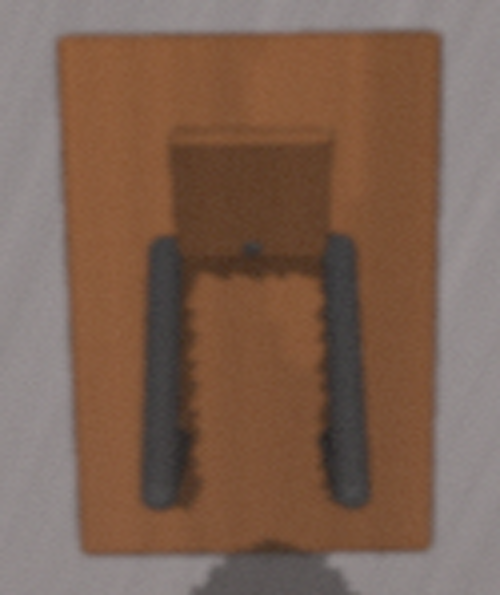

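```bash
cat >> h.py <<'E'
O=np.array([.5183,.2526,0]);YR=111.9;RX=np.array([np.cos(np.radians(YR)),np.sin(np.radians(YR)),0])
seat=O+[0,0,.065];sl=(RX+[0,0,-1])/2**.5;nn=(RX+[0,0,1])/2**.5
E
python3 - <<'E'
from h import *
Rt=down(YR,-45);P=seat-Rt.apply([.0055,0,-.0055])
print(P,Rt.as_matrix())
goto(P+.05*nn-.006*sl,Rt)
E
```

```text
[0.5212 0.2454 0.065 ] [[-0.2637  0.9278  0.2637]
 [ 0.6561  0.373  -0.6561]
 [-0.7071  0.     -0.7071]]
clock 6.6 rot tool deg [ -0.3741 -44.9975  -0.9322] | 45.00869910369884 offset after rot mm [120.4522   1.4681   9.5925]
```

Request:
{"api": "jog_arm", "payload": {"deltas": [{"gripper": 0.4, "offset": [0, 0, 0], "rotation": [0, -3, -0.9]}, {"gripper": 0.4, "offset": [0, 0, 0], "rotation": [0, -6, 0]}, {"gripper": 0.4, "offset": [0, 0, 0], "rotation": [0, -6, 0]}, {"gripper": 0.4, "offset": [0, 0, 0], "rotation": [0, -6, 0]}, {"gripper": 0.4, "offset": [0, 0, 0], "rotation": [0, -6, 0]}, {"gripper": 0.4, "offset": [0, 0, 0], "rotation": [0, -6, 0]}, {"gripper": 0.4, "offset": [0, 0, 0], "rotation": [0, -6, 0]}, {"gripper": 0.4, "offset": [0, 0, 0], "rotation": [0, -4, 0]}, {"gripper": 0.4, "offset": [0, 0, 0], "rotation": [0, -2, 0]}, {"gripper": 0.4, "offset": [0, 0, 0], "rotation": [0, 0, 0]}, {"gripper": 0.4, "offset": [0, 0, 0], "rotation": [0, 0, 0]}]}}

```text
clock: 7.7
position: [0.5377, 0.2016, 0.1967]
ee_rot: [0.518, 0.766, -0.214, 0.316]
ft_force: [0.2, -0.4, -0.5]
grip_width: 0.507
grasp_force: 20.6
```

```bash
python3 - <<'E'
from h import *
Rt=down(YR,-45);P=seat-Rt.apply([.0055,0,-.0055])
goto(P+.05*nn-.006*sl,Rt);print(pose()[2])
E
```

```text
clock 7.7 rot tool deg [-0.0222 -0.0848 -0.0359] | 0.09475313864711829 offset after rot mm [120.2088   0.9788  10.0567]
{'clock': 7.7, 'joint_pos': array([-1.1974,  0.4538,  0.4762,  1.672 ,  0.5321,  1.3963, -0.5368]), 'joint_velocities': array([ 0.0082, -0.0109,  0.0063, -0.0041,  0.0017,  0.0009, -0.0001]), 'tau': array([ -1.2612, -56.4162,   9.4619, -32.8951,   3.2625,   1.9972,
        -0.0501]), 'position': array([0.5377, 0.2016, 0.1967]), 'ee_rot': array([ 0.5178,  0.7655, -0.2139,  0.3165]), 'ft_force': array([ 0.1812, -0.4322, -0.5186]), 'torque': array([0.7671, 0.3221, 0.0331]), 'grasp_force': 20.55981695652008, 'grip_width': 0.5069680654154232}
```

Request:
{"api": "jog_arm", "payload": {"deltas": [{"gripper": 0.4, "offset": [0.01, 0.001, 0], "rotation": [0, 0, 0]}, {"gripper": 0.4, "offset": [0.02, 0, 0.002], "rotation": [0, 0, 0]}, {"gripper": 0.4, "offset": [0.025, 0, 0.002], "rotation": [0, 0, 0]}, {"gripper": 0.4, "offset": [0.025, 0, 0.002], "rotation": [0, 0, 0]}, {"gripper": 0.4, "offset": [0.02, 0, 0.002], "rotation": [0, 0, 0]}, {"gripper": 0.4, "offset": [0.012, 0, 0.002], "rotation": [0, 0, 0]}, {"gripper": 0.4, "offset": [0.008, 0, 0], "rotation": [0, 0, 0]}, {"gripper": 0.4, "offset": [0, 0, 0], "rotation": [0, 0, 0]}, {"gripper": 0.4, "offset": [0, 0, 0], "rotation": [0, 0, 0]}, {"gripper": 0.4, "offset": [0, 0, 0], "rotation": [0, 0, 0]}]}}

```text
clock: 8.7
position: [0.5097, 0.2745, 0.1052]
ee_rot: [0.518, 0.765, -0.214, 0.317]
ft_force: [0.2, -0.1, -0.2]
grip_width: 0.504
grasp_force: 20.6
```

```bash
python3 - <<'E'
from h import *
Rt=down(YR,-45);P=seat-Rt.apply([.0055,0,-.0055])
goto(P-.006*sl,Rt)
im=imaging.camera("wrist");a=imaging.camera("scene")[150:270,330:450]
cv2.imwrite("pics/w3.png",np.hstack([cv2.resize(im,(400,300)),cv2.resize(a,(300,300))]))
E
```

```text
clock 8.7 rot tool deg [ 0.0188 -0.0172 -0.0365] | 0.04453891529029234 offset after rot mm [ 0.2667 -0.193  50.523 ]
```

View pics/w3.png

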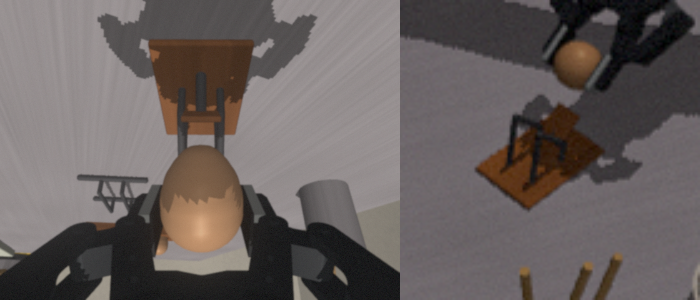

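The egg is tilted and centred over the rest: egg at column 200, wires at 182 and 220 in the scaled view. I'll lower it along the normal.

Request:
{"api": "jog_arm", "payload": {"deltas": [{"gripper": 0.4, "offset": [0, 0, 0.006], "rotation": [0, 0, 0]}, {"gripper": 0.4, "offset": [0, 0, 0.01], "rotation": [0, 0, 0]}, {"gripper": 0.4, "offset": [0, 0, 0.01], "rotation": [0, 0, 0]}, {"gripper": 0.4, "offset": [0, 0, 0.008], "rotation": [0, 0, 0]}, {"gripper": 0.4, "offset": [0, 0, 0.005], "rotation": [0, 0, 0]}, {"gripper": 0.4, "offset": [0, 0, 0.004], "rotation": [0, 0, 0]}, {"gripper": 0.4, "offset": [0, 0, 0.002], "rotation": [0, 0, 0]}, {"gripper": 0.4, "offset": [0, 0, 0.001], "rotation": [0, 0, 0]}, {"gripper": 0.4, "offset": [0, 0, 0], "rotation": [0, 0, 0]}, {"gripper": 0.4, "offset": [0, 0, 0], "rotation": [0, 0, 0]}]}}

```text
clock: 9.8
position: [0.5213, 0.2452, 0.072]
ee_rot: [0.517, 0.766, -0.214, 0.317]
ft_force: [-0.8, -0.2, -0.6]
grip_width: 0.505
grasp_force: 20.6
```

Request:
{"api": "jog_arm", "payload": {"deltas": [{"gripper": 0.4, "offset": [0, 0, 0.001], "rotation": [0, 0, 0]}, {"gripper": 0.4, "offset": [0, 0, 0.001], "rotation": [0, 0, 0]}, {"gripper": 0.4, "offset": [0, 0, 0], "rotation": [0, 0, 0]}]}}

```text
clock: 10.1
position: [0.5218, 0.2434, 0.0704]
ee_rot: [0.517, 0.766, -0.214, 0.317]
ft_force: [0.4, 0.3, -0.2]
grip_width: 0.503
grasp_force: 20.6
```

Request:
{"api": "jog_arm", "payload": {"deltas": [{"gripper": 0.4, "offset": [0, 0, 0.001], "rotation": [0, 0, 0]}, {"gripper": 0.4, "offset": [0, 0, 0.0005], "rotation": [0, 0, 0]}, {"gripper": 0.4, "offset": [0, 0, 0], "rotation": [0, 0, 0]}]}}

```text
clock: 10.4
position: [0.5222, 0.2429, 0.0696]
ee_rot: [0.517, 0.766, -0.214, 0.317]
ft_force: [-1.4, 2.3, 2.7]
grip_width: 0.505
grasp_force: 20.9
```

Request:
{"api": "jog_arm", "payload": {"deltas": [{"gripper": 0.4, "offset": [0.001, 0, 0.0005], "rotation": [0, 0, 0]}, {"gripper": 0.4, "offset": [0.001, 0, 0], "rotation": [0, 0, 0]}, {"gripper": 0.4, "offset": [0, 0, 0], "rotation": [0, 0, 0]}]}}

```text
clock: 10.7
position: [0.5219, 0.2437, 0.0685]
ee_rot: [0.517, 0.766, -0.214, 0.317]
ft_force: [-4.7, 1.2, 9.3]
grip_width: 0.508
grasp_force: 21.4
```

Request:
{"api": "jog_arm", "payload": {"deltas": [{"gripper": 0.4, "offset": [0.001, 0, -0.0008], "rotation": [0, 0, 0]}, {"gripper": 0.4, "offset": [0.001, 0, 0], "rotation": [0, 0, 0]}, {"gripper": 0.4, "offset": [0, 0, 0], "rotation": [0, 0, 0]}]}}

```text
clock: 11.0
position: [0.5212, 0.2452, 0.0669]
ee_rot: [0.517, 0.766, -0.214, 0.317]
ft_force: [-1.4, 0.1, 4.0]
grip_width: 0.505
grasp_force: 20.9
```

```bash
python3 - <<'E'
from h import *
Rt=down(YR,-45);P=seat-Rt.apply([.0055,0,-.0055])
goto(P,Rt);p,r,o=pose();print("force in tool",r.inv().apply(o["ft_force"]))
E
```

```text
clock 11.0 rot tool deg [0.0156 0.0229 0.0432] | 0.05128393232489026 offset after rot mm [1.4388 0.0701 1.2649]
force in tool [-2.3471 -1.2342 -3.2574]
```

Request:
{"api": "jog_arm", "payload": {"deltas": [{"gripper": 0.4, "offset": [0.001, 0, -0.0002], "rotation": [0, 0, 0]}, {"gripper": 0.4, "offset": [0, 0, 0], "rotation": [0, 0, 0]}]}}

```text
clock: 11.2
position: [0.5211, 0.2454, 0.0667]
ee_rot: [0.517, 0.765, -0.215, 0.317]
ft_force: [-1.6, -1.3, 7.6]
grip_width: 0.501
grasp_force: 20.9
```

Request:
{"api": "jog_arm", "payload": {"deltas": [{"gripper": 0.4, "offset": [0.001, 0, 0], "rotation": [0, 0, 0]}, {"gripper": 0.4, "offset": [0, 0, 0], "rotation": [0, 0, 0]}]}}

```text
clock: 11.4
position: [0.5211, 0.2455, 0.0666]
ee_rot: [0.517, 0.765, -0.215, 0.318]
ft_force: [-2.8, -3.2, 10.9]
grip_width: 0.507
grasp_force: 21.2
```

```bash
python3 - <<'E'
from h import *
Rt=down(YR,-45);P=seat-Rt.apply([.0055,0,-.0055])
goto(P,Rt);p,r,o=pose();print("force in tool",r.inv().apply(o["ft_force"]))
im=imaging.camera("scene")[150:270,330:450];w=imaging.camera("wrist")
cv2.imwrite("pics/w4.png",np.hstack([cv2.resize(w,(400,300)),cv2.resize(im,(300,300))]))
E
```

```text
clock 11.4 rot tool deg [-0.0404  0.1431 -0.0257] | 0.15087554436696668 offset after rot mm [0.9998 0.0567 1.2332]
force in tool [-9.1275 -3.8034 -6.3409]
```

View pics/w4.png

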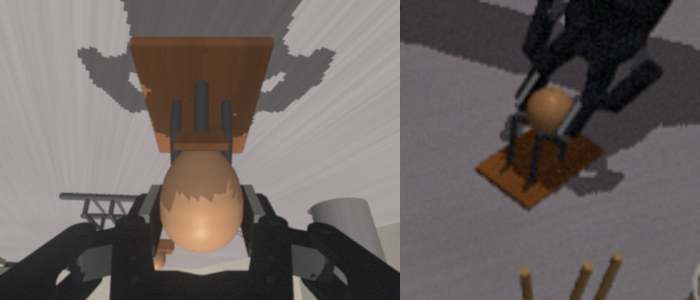

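Slide force rose to 9 N with no more travel, so the tip is on the stop. The picture shows the egg lying between the wires. I'll relax the push and release it.

Request:
{"api": "jog_arm", "payload": {"deltas": [{"gripper": 0.4, "offset": [-0.0012, 0, -0.0003], "rotation": [0, 0, 0]}, {"gripper": 0.4, "offset": [0, 0, 0], "rotation": [0, 0, 0]}, {"gripper": 0.55, "offset": [0, 0, 0], "rotation": [0, 0, 0]}, {"gripper": 0.6, "offset": [0, 0, 0], "rotation": [0, 0, 0]}, {"gripper": 0.7, "offset": [0, 0, 0], "rotation": [0, 0, 0]}, {"gripper": 0.8, "offset": [0, 0, 0], "rotation": [0, 0, 0]}, {"gripper": 1, "offset": [0, 0, 0], "rotation": [0, 0, 0]}, {"gripper": 1, "offset": [0, 0, 0], "rotation": [0, 0, 0]}, {"gripper": 1, "offset": [0, 0, 0], "rotation": [0, 0, 0]}, {"gripper": 1, "offset": [0, 0, 0], "rotation": [0, 0, 0]}]}}

```text
clock: 12.5
position: [0.5207, 0.2462, 0.0665]
ee_rot: [0.517, 0.766, -0.214, 0.317]
ft_force: [-0.2, -0.3, -0.6]
grip_width: 1.001
grasp_force: 0.0
```

Request:
{"api": "jog_arm", "payload": {"deltas": [{"gripper": 1, "offset": [0, 0, -0.01], "rotation": [0, 0, 0]}, {"gripper": 1, "offset": [0, 0, -0.02], "rotation": [0, 0, 0]}, {"gripper": 1, "offset": [0, 0, -0.03], "rotation": [0, 0, 0]}, {"gripper": 1, "offset": [0, 0, -0.03], "rotation": [0, 0, 0]}, {"gripper": 1, "offset": [0, 0, -0.03], "rotation": [0, 0, 0]}, {"gripper": 1, "offset": [0, 0, -0.02], "rotation": [0, 0, 0]}, {"gripper": 1, "offset": [0, 0, 0], "rotation": [0, 0, 0]}, {"gripper": 1, "offset": [0, 0, 0], "rotation": [0, 0, 0]}, {"gripper": 1, "offset": [0, 0, 0], "rotation": [0, 0, 0]}]}}

```text
clock: 13.4
position: [0.4839, 0.3367, 0.1648]
ee_rot: [0.517, 0.765, -0.215, 0.317]
ft_force: [-0.3, 0.7, -0.1]
grip_width: 1.0
grasp_force: 0.0
```

```bash
python3 - <<'E'
from h import *
p,r,o=pose();c=cam("wrist");im=imaging.camera("wrist");np.save("w5.npy",np.r_[p,r.as_quat()]);cv2.imwrite("pics/w5.png",im)
print(p,o["joint_velocities"])
h=cv2.cvtColor(im,cv2.COLOR_BGR2HSV);m=((h[...,1]>85)&(h[...,1]<165)&(h[...,2]>75)).astype(np.uint8)
n,l,s,ce=cv2.connectedComponentsWithStats(m)
for i in range(1,n):
    if s[i,4]>400:print(s[i],ce[i],cv2.fitEllipse(cv2.convexHull(np.argwhere(l==i)[:,::-1].astype(np.float32))))
print("pred seat",proj(c,[seat,seat+.0285*sl,seat-.0285*sl]))
goto(seat-.15*sl,down(YR,45))
E
```

```text
[0.4839 0.3367 0.1648] [ 0.005   0.0021 -0.0004  0.0016 -0.0002  0.0003  0.0001]
[  268    92   112   172 11476] [322.7368 166.8643] ((323.9437561035156, 138.90359497070312), (109.27482604980469, 249.2161865234375), 0.7791773676872253)
[ 199  330   88   45 2302] [244.9765 346.8267] ((241.83990478515625, 348.17779541015625), (51.30948257446289, 94.27273559570312), 97.87847137451172)
pred seat [[321.2608 220.3848]
 [321.2309 176.431 ]
 [321.289  261.8747]]
clock 13.45 rot tool deg [-0.096  90.0733 -0.0395] | 90.07340469952601 offset after rot mm [-134.778     0.519  -143.5717]
```

View pics/w5.png

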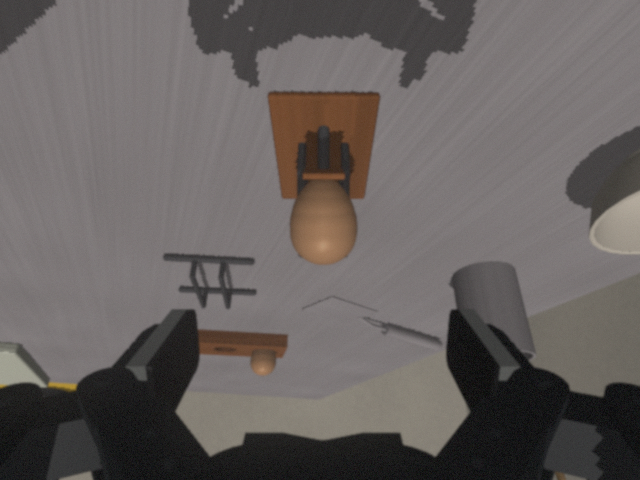

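The view shows the egg on the rest, tip at row ~178 against the stop and blunt end at row ~264, matching the predicted 176 and 262. Now I'll go up and over to the blunt side.

Request:
{"api": "jog_arm", "payload": {"deltas": [{"gripper": 1, "offset": [-0.015, 0, -0.015], "rotation": [0, 0, 0]}, {"gripper": 1, "offset": [-0.02, 0, -0.02], "rotation": [0, 0, 0]}, {"gripper": 1, "offset": [-0.02, 0, -0.02], "rotation": [0, 0, 0]}, {"gripper": 1, "offset": [-0.015, 0, -0.015], "rotation": [0, 4, 0]}, {"gripper": 1, "offset": [0, 0, 0], "rotation": [0, 7.5, 0]}, {"gripper": 1, "offset": [0, 0, 0], "rotation": [0, 7.5, 0]}, {"gripper": 1, "offset": [0, 0, 0], "rotation": [0, 7.5, 0]}, {"gripper": 1, "offset": [0, 0, 0], "rotation": [0, 7.5, 0]}, {"gripper": 1, "offset": [0, 0, 0], "rotation": [0, 7.5, 0]}, {"gripper": 1, "offset": [0, 0, 0], "rotation": [0, 7.5, 0]}, {"gripper": 1, "offset": [0, 0, 0], "rotation": [0, 7.5, 0]}, {"gripper": 1, "offset": [0, 0, 0], "rotation": [0, 7.5, 0]}, {"gripper": 1, "offset": [0, 0, 0], "rotation": [0, 7.5, 0]}, {"gripper": 1, "offset": [0, 0, 0], "rotation": [0, 7.5, 0]}, {"gripper": 1, "offset": [0, 0, 0], "rotation": [0, 7.5, 0]}, {"gripper": 1, "offset": [0, 0, 0], "rotation": [0, 3.5, 0]}, {"gripper": 1, "offset": [0, 0, 0], "rotation": [0, 0, 0]}, {"gripper": 1, "offset": [0, 0, 0], "rotation": [0, 0, 0]}]}}

```text
clock: 15.25
position: [0.4839, 0.3376, 0.264]
ee_rot: [0.518, 0.766, 0.213, -0.317]
ft_force: [-0.5, 0.5, 0.6]
grip_width: 1.001
grasp_force: 0.0
```

```bash
python3 - <<'E'
from h import *
goto(seat-.12*sl,down(YR,45));print(pose()[0],pose()[2]["joint_pos"])
E
```

```text
clock 15.25 rot tool deg [-0.0626  0.1107 -0.0703] | 0.14535456927103646 offset after rot mm [-205.5299    0.22    -44.1583]
[0.4839 0.3376 0.264 ] [-0.6017  0.3025  0.3803  1.6885 -0.8962  1.4212  0.4124]
```

Request:
{"api": "jog_arm", "payload": {"deltas": [{"gripper": 1, "offset": [0, 0, -0.022], "rotation": [0, 0, 0]}, {"gripper": 1, "offset": [-0.01, 0, -0.022], "rotation": [0, 0, 0]}, {"gripper": 1, "offset": [-0.03, 0, 0], "rotation": [0, 0, 0]}, {"gripper": 1, "offset": [-0.04, 0, 0], "rotation": [0, 0, 0]}, {"gripper": 1, "offset": [-0.04, 0, 0], "rotation": [0, 0, 0]}, {"gripper": 1, "offset": [-0.04, 0, 0], "rotation": [0, 0, 0]}, {"gripper": 1, "offset": [-0.03, 0, 0], "rotation": [0, 0, 0]}, {"gripper": 1, "offset": [-0.0155, 0, 0], "rotation": [0, 0, 0]}, {"gripper": 1, "offset": [0, 0, 0], "rotation": [0, 0, 0]}, {"gripper": 1, "offset": [0, 0, 0], "rotation": [0, 0, 0]}, {"gripper": 1, "offset": [0, 0, 0], "rotation": [0, 0, 0]}, {"gripper": 1, "offset": [0, 0, 0], "rotation": [0, 0, 0]}]}}

```text
clock: 16.45
position: [0.5497, 0.1757, 0.1516]
ee_rot: [0.516, 0.766, 0.214, -0.317]
ft_force: [-0.1, 0.1, -1.0]
grip_width: 1.0
grasp_force: 0.0
```

```bash
python3 - <<'E'
from h import *
p,r,o=pose();c=cam("wrist");im=imaging.camera("wrist");cv2.imwrite("pics/w6.png",im)
print(p,r.as_quat(),o["joint_pos"])
h=cv2.cvtColor(im,cv2.COLOR_BGR2HSV);m=((h[...,1]>85)&(h[...,1]<165)&(h[...,2]>60)).astype(np.uint8)
n,l,s,ce=cv2.connectedComponentsWithStats(m)
for i in range(1,n):
    if s[i,4]>400:print(s[i],ce[i])
print("pred",proj(c,[seat,seat+.0285*sl,seat-.0285*sl]),"r px",418.7*.022/.25)
goto(seat-.001*sl,down(YR,45))
E
```

```text
[0.5497 0.1757 0.1516] [ 0.516   0.7663  0.2145 -0.317 ] [-0.3462  0.5551  0.4503  1.6337 -0.9101  1.5244  0.7769]
[  271   207   100   154 12156] [321.0468 288.8086]
pred [[318.9021 240.4907]
 [319.2319 229.3134]
 [318.4956 254.2692]] r px 36.8456
clock 16.5 rot tool deg [-0.0435 -0.0067  0.1414] | 0.14806697804575705 offset after rot mm [ -2.1482  -0.3551 119.0234]
```

View pics/w6.png

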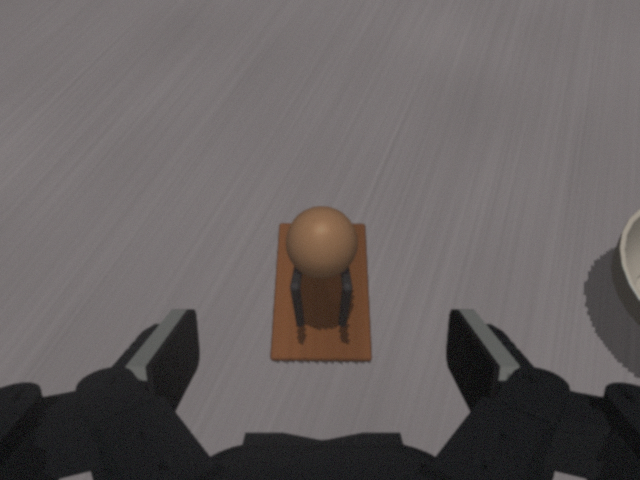

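The blunt end is at (322,243), agreeing with the predicted seat. I'll approach along the egg's axis.

Request:
{"api": "jog_arm", "payload": {"deltas": [{"gripper": 1, "offset": [-0.0015, -0.0003, 0.01], "rotation": [0, 0, 0]}, {"gripper": 1, "offset": [0, 0, 0.02], "rotation": [0, 0, 0]}, {"gripper": 1, "offset": [0, 0, 0.025], "rotation": [0, 0, 0]}, {"gripper": 1, "offset": [0, 0, 0.025], "rotation": [0, 0, 0]}, {"gripper": 1, "offset": [0, 0, 0.018], "rotation": [0, 0, 0]}, {"gripper": 1, "offset": [0, 0, 0.012], "rotation": [0, 0, 0]}, {"gripper": 1, "offset": [0, 0, 0.0065], "rotation": [0, 0, 0]}, {"gripper": 1, "offset": [0, 0, 0], "rotation": [0, 0, 0]}, {"gripper": 1, "offset": [0, 0, 0], "rotation": [0, 0, 0]}, {"gripper": 1, "offset": [0, 0, 0], "rotation": [0, 0, 0]}]}}

```text
clock: 17.5
position: [0.5199, 0.249, 0.0675]
ee_rot: [0.517, 0.766, 0.214, -0.317]
ft_force: [-0.1, -0.2, 1.0]
grip_width: 0.999
grasp_force: 0.0
```

```bash
python3 - <<'E'
from h import *
goto(seat-.0035*sl+.0006*nn,down(YR,45));print(pose()[2]["ft_force"])
E
```

```text
clock 17.5 rot tool deg [0.0405 0.0324 0.0194] | 0.05538237762765568 offset after rot mm [ 1.616  -0.1059  1.0318]
[-0.1006 -0.1539  0.9839]
```

Request:
{"api": "jog_arm", "payload": {"deltas": [{"gripper": 1, "offset": [0.001, 0, 0.0005], "rotation": [0, 0, 0]}, {"gripper": 0.6, "offset": [0, 0, 0], "rotation": [0, 0, 0]}, {"gripper": 0.6, "offset": [0, 0, 0], "rotation": [0, 0, 0]}, {"gripper": 0.55, "offset": [0, 0, 0], "rotation": [0, 0, 0]}, {"gripper": 0.5, "offset": [0, 0, 0], "rotation": [0, 0, 0]}, {"gripper": 0.45, "offset": [0, 0, 0], "rotation": [0, 0, 0]}, {"gripper": 0.4, "offset": [0, 0, 0], "rotation": [0, 0, 0]}, {"gripper": 0.4, "offset": [0, 0, 0], "rotation": [0, 0, 0]}, {"gripper": 0.4, "offset": [0, 0, 0], "rotation": [0, 0, 0]}], "newtons": 20}}

```text
clock: 18.4
position: [0.5187, 0.2506, 0.0674]
ee_rot: [0.517, 0.766, 0.214, -0.317]
ft_force: [0.7, -2.0, 2.4]
grip_width: 0.504
grasp_force: 20.1
```

```bash
python3 - <<'E'
from h import *
goto(seat-.0035*sl+.0006*nn,down(YR,45));p,r,o=pose();print("ft tool",r.inv().apply(o["ft_force"]),"seat in tool mm",r.inv().apply(seat-p)*1000)
# tray from stored top picture
im=cv2.imread("pics/top0.png");h=cv2.cvtColor(im,cv2.COLOR_BGR2HSV);c=cam("top")
m=((h[...,1]>95)&(h[...,1]<150)&(h[...,2]>105)).astype(np.uint8);m[:200]=0;m[:,:430]=0
n,l,s,ce=cv2.connectedComponentsWithStats(m);L=[]
for i in range(1,n):
    if s[i,4]>100:
        e=cv2.fitEllipse(cv2.convexHull(np.argwhere(l==i)[:,::-1].astype(np.float32)));w=ray(c,e[0],.037)[0];print(s[i],e,w);L.append(w)
d=L[0]-L[1];M=(L[0]+L[1])/2;print("pocket",M,"yaw",np.degrees(np.arctan2(d[1],d[0])),np.linalg.norm(d))
for y in (0,180): 
    yaw=np.degrees(np.arctan2(d[1],d[0]))+y;print(yaw);goto([M[0]-.06*np.cos(np.radians(yaw)),M[1]-.06*np.sin(np.radians(yaw)),.2],down(yaw))
E
```

```text
clock 18.4 rot tool deg [-0.0394 -0.0043  0.0175] | 0.043295516014467586 offset after rot mm [ 0.3483  0.3645 -0.4023]
ft tool [ 0.1785 -0.1059 -3.1798] seat in tool mm [-0.252   0.3666  3.0974]
[476 301  16  14 106] ((484.13592529296875, 307.6871337890625), (13.32050609588623, 16.10016441345215), 87.20187377929688) [ 0.4776 -0.2789  0.037 ]Traceback (most recent call last):
  File "<stdin>", line 10, in <module>
IndexError: list index out of range
```

Request:
{"api": "jog_arm", "payload": {"deltas": [{"gripper": 0.4, "offset": [0.003, 0, 0], "rotation": [0, 0, 0]}, {"gripper": 0.4, "offset": [0.008, 0, 0], "rotation": [0, 0, 0]}, {"gripper": 0.4, "offset": [0.015, 0, 0], "rotation": [0, 0, 0]}, {"gripper": 0.4, "offset": [0.02, 0, 0], "rotation": [0, 0, 0]}, {"gripper": 0.4, "offset": [0.02, 0, -0.01], "rotation": [0, 0, 0]}, {"gripper": 0.4, "offset": [0.02, 0, -0.02], "rotation": [0, 0, 0]}, {"gripper": 0.4, "offset": [0.02, 0, -0.025], "rotation": [0, 0, 0]}, {"gripper": 0.4, "offset": [0.015, 0, -0.025], "rotation": [0, 0, 0]}, {"gripper": 0.4, "offset": [0.01, 0, -0.02], "rotation": [0, -3, 0]}, {"gripper": 0.4, "offset": [0, 0, 0], "rotation": [0, -6, 0]}, {"gripper": 0.4, "offset": [0, 0, 0], "rotation": [0, -6, 0]}, {"gripper": 0.4, "offset": [0, 0, 0], "rotation": [0, -6, 0]}, {"gripper": 0.4, "offset": [0, 0, 0], "rotation": [0, -6, 0]}, {"gripper": 0.4, "offset": [0, 0, 0], "rotation": [0, -6, 0]}, {"gripper": 0.4, "offset": [0, 0, 0], "rotation": [0, -6, 0]}, {"gripper": 0.4, "offset": [0, 0, 0], "rotation": [0, -4, 0]}, {"gripper": 0.4, "offset": [0, 0, 0], "rotation": [0, -2, 0]}, {"gripper": 0.4, "offset": [0, 0, 0], "rotation": [0, 0, 0]}, {"gripper": 0.4, "offset": [0, 0, 0], "rotation": [0, 0, 0]}]}}

```text
clock: 20.3
position: [0.5099, 0.2717, 0.231]
ee_rot: [0.559, 0.829, 0.0, -0.001]
ft_force: [0.6, -0.5, -0.1]
grip_width: 0.502
grasp_force: 20.4
```

```bash
python3 - <<'E'
from h import *
p,r,o=pose();print(o["joint_pos"],o["grasp_force"],o["grip_width"])
c=cam("top");a=np.array([[466,236],[482,307]],float)
im=cv2.imread("pics/top0.png");g=cv2.cvtColor(im,cv2.COLOR_BGR2HSV)
m=((g[...,1]<150)&(g[...,1]>85)&(g[...,2]>85)).astype(np.uint8);m[:210]=0;m[:,:430]=0
n,l,s,ce=cv2.connectedComponentsWithStats(m);L=[]
for i in range(1,n):
    if s[i,4]>100: print(s[i],ce[i]);L.append(s[i,:2]+s[i,2:4]/2-.5)
w=ray(c,np.array(L[:2]),.037);d=w[0]-w[1];M=w.mean(0);yaw=np.degrees(np.arctan2(d[1],d[0]));print(w,M,yaw,np.linalg.norm(d))
print(ray(c,[469.34,271.53],.015))
X=np.array([np.cos(np.radians(yaw+180)),np.sin(np.radians(yaw+180)),0])
goto([M[0],M[1],.2]-.055*X,down(yaw+180))
E
```

```text
[-0.9546  0.2417  0.4583  1.6299 -0.1122  1.2955 -0.0934] 20.44442228972912 0.5021757552852629
[458 227  18  18 105] [467.381  234.8667]
[476 300  16  15 114] [483.0702 307.0877]
[[ 0.6094 -0.2502  0.037 ]
 [ 0.4789 -0.2778  0.037 ]] [ 0.5441 -0.264   0.037 ] 11.932065486684461 0.13342052895643822
[[ 0.5435 -0.2617  0.015 ]]
clock 20.3 rot tool deg [  0.0714  -0.0895 -79.9397] | 79.93975952649852 offset after rot mm [  22.2856 -531.1837   30.9851]
```

Request:
{"api": "jog_arm", "payload": {"deltas": [{"gripper": 0.4, "offset": [0, 0, 0], "rotation": [0, 0, -4]}, {"gripper": 0.4, "offset": [0, 0, 0], "rotation": [0, 0, -7]}, {"gripper": 0.4, "offset": [0, 0, 0], "rotation": [0, 0, -8]}, {"gripper": 0.4, "offset": [0, 0, 0], "rotation": [0, 0, -8]}, {"gripper": 0.4, "offset": [0, 0, 0], "rotation": [0, 0, -8]}, {"gripper": 0.4, "offset": [0, 0, 0], "rotation": [0, 0, -8]}, {"gripper": 0.4, "offset": [0, 0, 0], "rotation": [0, 0, -8]}, {"gripper": 0.4, "offset": [0, 0, 0], "rotation": [0, 0, -8]}, {"gripper": 0.4, "offset": [0, 0, 0], "rotation": [0, 0, -8]}, {"gripper": 0.4, "offset": [0, 0, 0], "rotation": [0, 0, -7]}, {"gripper": 0.4, "offset": [0, 0, 0], "rotation": [0, 0, -4]}, {"gripper": 0.4, "offset": [0, 0, 0], "rotation": [0, 0, -2]}, {"gripper": 0.4, "offset": [0, 0, 0], "rotation": [0, 0, 0]}]}}

```text
clock: 21.6
position: [0.5107, 0.2703, 0.2308]
ee_rot: [-0.104, 0.995, 0.001, -0.0]
ft_force: [0.3, 0.6, -0.2]
grip_width: 0.506
grasp_force: 20.4
```

Request:
{"api": "jog_arm", "payload": {"deltas": [{"gripper": 0.4, "offset": [0, -0.01, 0], "rotation": [0, 0, 0]}, {"gripper": 0.4, "offset": [0.001, -0.02, 0.001], "rotation": [0, 0, 0]}, {"gripper": 0.4, "offset": [0.001, -0.03, 0.002], "rotation": [0, 0, 0]}, {"gripper": 0.4, "offset": [0.002, -0.035, 0.002], "rotation": [0, 0, 0]}, {"gripper": 0.4, "offset": [0.002, -0.04, 0.002], "rotation": [0, 0, 0]}, {"gripper": 0.4, "offset": [0.002, -0.04, 0.002], "rotation": [0, 0, 0]}, {"gripper": 0.4, "offset": [0.002, -0.04, 0.002], "rotation": [0, 0, 0]}, {"gripper": 0.4, "offset": [0.002, -0.04, 0.002], "rotation": [0, 0, 0]}, {"gripper": 0.4, "offset": [0.002, -0.04, 0.002], "rotation": [0, 0, 0]}, {"gripper": 0.4, "offset": [0.002, -0.04, 0.003], "rotation": [0, 0, 0]}, {"gripper": 0.4, "offset": [0.002, -0.04, 0.003], "rotation": [0, 0, 0]}, {"gripper": 0.4, "offset": [0.002, -0.04, 0.003], "rotation": [0, 0, 0]}, {"gripper": 0.4, "offset": [0.001, -0.035, 0.003], "rotation": [0, 0, 0]}, {"gripper": 0.4, "offset": [0.001, -0.03, 0.002], "rotation": [0, 0, 0]}, {"gripper": 0.4, "offset": [0, -0.025, 0.002], "rotation": [0, 0, 0]}, {"gripper": 0.4, "offset": [0, -0.016, 0], "rotation": [0, 0, 0]}, {"gripper": 0.4, "offset": [0, -0.01, 0], "rotation": [0, 0, 0]}, {"gripper": 0.4, "offset": [0, 0, 0], "rotation": [0, 0, 0]}, {"gripper": 0.4, "offset": [0, 0, 0], "rotation": [0, 0, 0]}, {"gripper": 0.4, "offset": [0, 0, 0], "rotation": [0, 0, 0]}]}}

```text
clock: 23.6
position: [0.5992, -0.2515, 0.1997]
ee_rot: [-0.105, 0.994, 0.0, -0.0]
ft_force: [1.0, 0.3, -0.7]
grip_width: 0.502
grasp_force: 20.5
```

```bash
python3 - <<'E'
from h import *
p,r,o=pose();c=cam("wrist");im=imaging.camera("wrist");np.save("w7.npy",np.r_[p,r.as_quat()]);cv2.imwrite("pics/w7.png",im);print(p,r.as_matrix()[:,0],o["joint_velocities"],o["joint_pos"])
print(proj(c,[[.5436,-.263,.022],p]))
E
```

```text
[ 0.5992 -0.2515  0.1997] [-0.978  -0.2087 -0.    ] [-0.0021 -0.0011  0.0027  0.0008  0.0011  0.0009  0.0023] [-0.1017  0.4531  0.5856  1.4741 -0.2551  1.2913  2.289 ]
[[324.3296 137.9538]
 [325.6891 324.3919]]
```

View pics/w7.png

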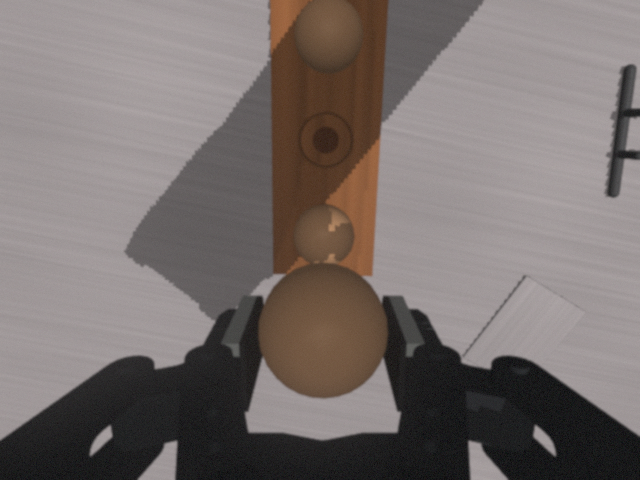

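The rim of the free pocket is at (326,140), spanning columns 299–353 and rows 112–168. The held egg is centred at (323.5,330).

```bash
python3 - <<'E'
from h import *
q=np.load("w7.npy");m=imaging.camera_model("wrist");H=m["hand_eye"];K=m["camera_matrix"]
def tp(uv,zt): # point in tool frame at tool z
    d=H[:3,:3]@[(uv[0]-K[0,2])/K[0,0],-(uv[1]-K[1,2])/K[1,1],-1];return (H[:3,3]+d*(zt-H[2,3])/d[2])*1000
zt=q[2]-.022
print("pocket",tp((326,140),zt),"rim",tp((299,140),zt),tp((353,140),zt),tp((326,112),zt),tp((326,168),zt))
print("egg",tp((323.5,328),-.001))
ex=tp((328.5,34),q[2]-.037),tp((324,236),q[2]-.037);print("eggs",ex,(ex[0]+ex[1])/2)
p,r,o=pose();print(p,r.inv().apply(np.array([.5436,-.263,.022])-p)*1000)
E
```

```text
pocket [ 55.3801   1.4203 177.7089] rim [ 55.3991 -18.0198 177.7089] [ 55.3611  20.8589 177.7089] [ 74.6426   1.3934 177.7089] [ 35.4182   1.4481 177.7089]
egg [-0.8648 -0.7643 -1.    ]
eggs (array([122.1369,   2.8145, 162.7089]), array([-12.1571,  -0.0623, 162.7089])) [ 54.9899   1.3761 162.7089]
[ 0.5992 -0.2516  0.1998] [ 56.7898   0.3369 177.7501]
```

Request:
{"api": "jog_arm", "payload": {"deltas": [{"gripper": 0.4, "offset": [0.012, 0.0018, 0], "rotation": [0, 0, 0]}, {"gripper": 0.4, "offset": [0.02, 0, 0], "rotation": [0, 0, 0]}, {"gripper": 0.4, "offset": [0.016, 0, 0], "rotation": [0, 0, 0]}, {"gripper": 0.4, "offset": [0.008, 0, 0.01], "rotation": [0, 0, 0]}, {"gripper": 0.4, "offset": [0, 0, 0.02], "rotation": [0, 0, 0]}, {"gripper": 0.4, "offset": [0, 0, 0.03], "rotation": [0, 0, 0]}, {"gripper": 0.4, "offset": [0, 0, 0.03], "rotation": [0, 0, 0]}, {"gripper": 0.4, "offset": [0, 0, 0.025], "rotation": [0, 0, 0]}, {"gripper": 0.4, "offset": [0, 0, 0.015], "rotation": [0, 0, 0]}, {"gripper": 0.4, "offset": [0, 0, 0.005], "rotation": [0, 0, 0]}, {"gripper": 0.4, "offset": [0, 0, 0], "rotation": [0, 0, 0]}, {"gripper": 0.4, "offset": [0, 0, 0], "rotation": [0, 0, 0]}, {"gripper": 0.4, "offset": [0, 0, 0], "rotation": [0, 0, 0]}]}}

```text
clock: 24.95
position: [0.5444, -0.2632, 0.0659]
ee_rot: [-0.104, 0.995, -0.0, 0.001]
ft_force: [0.5, 0.2, -0.7]
grip_width: 0.504
grasp_force: 20.5
```

```bash
python3 - <<'E'
from h import *
p,r,o=pose();print(p,o["joint_pos"]);im=imaging.camera("wrist");a=imaging.camera("scene")[215:335,125:245]
cv2.imwrite("pics/w8.png",np.hstack([cv2.resize(im,(480,360)),cv2.resize(a,(320,360))]))
goto([.5436,-.263,.06],down(191.9))
E
```

```text
[ 0.5444 -0.2632  0.0659] [-0.0646  0.4898  0.5564  1.7302 -0.2989  1.0053  2.3798]
clock 25.05 rot tool deg [-0.0332  0.0598  0.0468] | 0.08290039047801588 offset after rot mm [0.5921 0.1627 5.5465]
```

View pics/w8.png

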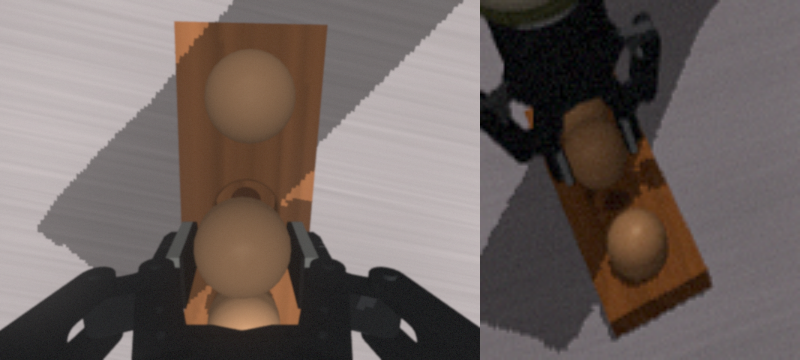

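The egg hangs above the tray with the pocket rim just showing behind it. I'll check the sideways centring numerically from the tray's edges.

```bash
python3 - <<'E'
from h import *
p,r,o=pose();print(p)
m=imaging.camera_model("wrist");H=m["hand_eye"];K=m["camera_matrix"];print(H)
im=imaging.camera("wrist")
def tp(uv,zt):
    d=H[:3,:3]@[(uv[0]-K[0,2])/K[0,0],-(uv[1]-K[1,2])/K[1,1],-1];return (H[:3,3]+d*(zt-H[2,3])/d[2])*1000
S=cv2.GaussianBlur(cv2.cvtColor(im,cv2.COLOR_BGR2HSV)[...,1],(5,5),0)
zt=p[2]-.022;C=[]
for v in range(60,255,15):
    u=np.where(S[v,150:500]>100)[0]+150
    a,b=tp((u.min(),v),zt),tp((u.max(),v),zt);C.append((a+b)/2);print(v,u.min(),u.max(),a[:2],b[1]-a[1],C[-1][:2])
C=np.array(C);f=np.polyfit(C[:,0],C[:,1],1);print("centre line slope deg",np.degrees(np.arctan(f[0])),"lateral at 0",f[1])
row=S[320];g=im[335].astype(int);print("egg row 330 cols",[int(x) for x in im[330,235:405:5].sum(1)])
E
```

```text
[ 0.5442 -0.263   0.0655]
[[-0.001   0.9617  0.2741  0.0677]
 [ 1.      0.0008  0.0008 -0.001 ]
 [ 0.0006  0.2741 -0.9617 -0.1322]
 [ 0.      0.      0.      1.    ]]
60 234 432 [ 90.9604 -35.4263] 76.9301020166723 [90.919   3.0388]
75 234 431 [ 85.5172 -35.7466] 77.24371389094186 [85.4763  2.8752]
90 235 430 [ 79.9728 -35.6771] 77.16730143041761 [79.9327  2.9066]
105 235 428 [ 74.3253 -36.0058] 77.0896649475356 [74.2859  2.5391]
120 236 427 [ 68.5708 -35.9374] 77.01035795037379 [68.5322  2.5678]
135 237 426 [ 62.7067 -35.8676] 76.92954071448466 [62.6688  2.5971]
150 237 425 [ 56.7302 -36.2076] 77.25822225074165 [56.693   2.4215]
165 238 423 [ 50.6373 -36.1392] 76.76341054096483 [50.6011  2.2425]
180 238 422 [ 44.4254 -36.4885] 77.09690757067969 [44.3899  2.0599]
195 239 420 [ 38.0901 -36.4215] 76.59070166522322 [38.0556  1.8738]
210 239 419 [ 31.6285 -36.7807] 76.9291410072637 [31.5947  1.6839]
225 240 417 [ 25.036  -36.7152] 76.41101542196716 [25.0032  1.4903]
240 240 417 [ 18.3094 -37.0847] 77.19052141886053 [18.2771  1.5106]
centre line slope deg 1.2700716692415106 lateral at 0 1.0539823117433011
egg row 330 cols [245, 243, 116, 89, 106, 230, 260, 275, 285, 285, 299, 301, 302, 313, 314, 326, 338, 333, 340, 329, 324, 314, 307, 304, 303, 289, 301, 283, 277, 265, 247, 88, 104, 130]
```

Request:
{"api": "jog_arm", "payload": {"deltas": [{"gripper": 0.4, "offset": [0, 0.0016, 0], "rotation": [0, 0, 1.2]}, {"gripper": 0.4, "offset": [0, 0, 0.006], "rotation": [0, 0, 0]}, {"gripper": 0.4, "offset": [0, 0, 0.007], "rotation": [0, 0, 0]}, {"gripper": 0.4, "offset": [0, 0, 0.005], "rotation": [0, 0, 0]}, {"gripper": 0.4, "offset": [0, 0, 0.003], "rotation": [0, 0, 0]}, {"gripper": 0.4, "offset": [0, 0, 0.002], "rotation": [0, 0, 0]}, {"gripper": 0.4, "offset": [0, 0, 0.001], "rotation": [0, 0, 0]}, {"gripper": 0.4, "offset": [0, 0, 0], "rotation": [0, 0, 0]}, {"gripper": 0.4, "offset": [0, 0, 0], "rotation": [0, 0, 0]}]}}

```text
clock: 26.0
position: [0.5434, -0.2614, 0.0408]
ee_rot: [-0.094, 0.996, -0.0, -0.0]
ft_force: [0.4, 1.3, -0.6]
grip_width: 0.502
grasp_force: 20.5
```

Request:
{"api": "jog_arm", "payload": {"deltas": [{"gripper": 0.4, "offset": [0, 0, 0.001], "rotation": [0, 0, 0]}, {"gripper": 0.4, "offset": [0, 0, 0.001], "rotation": [0, 0, 0]}, {"gripper": 0.4, "offset": [0, 0, 0], "rotation": [0, 0, 0]}]}}

```text
clock: 26.3
position: [0.5434, -0.2612, 0.0386]
ee_rot: [-0.094, 0.996, 0.0, -0.0]
ft_force: [0.4, 0.0, -0.6]
grip_width: 0.505
grasp_force: 20.6
```

Request:
{"api": "jog_arm", "payload": {"deltas": [{"gripper": 0.4, "offset": [0, 0, 0.001], "rotation": [0, 0, 0]}, {"gripper": 0.4, "offset": [0, 0, 0.0005], "rotation": [0, 0, 0]}, {"gripper": 0.4, "offset": [0, 0, 0], "rotation": [0, 0, 0]}]}}

```text
clock: 26.6
position: [0.5436, -0.2611, 0.0374]
ee_rot: [-0.094, 0.996, 0.0, 0.0]
ft_force: [-0.9, 1.6, 2.7]
grip_width: 0.503
grasp_force: 21.0
```

Request:
{"api": "jog_arm", "payload": {"deltas": [{"gripper": 0.4, "offset": [0, 0, 0.0005], "rotation": [0, 0, 0]}, {"gripper": 0.4, "offset": [0, 0, 0], "rotation": [0, 0, 0]}]}}

```text
clock: 26.8
position: [0.5436, -0.2611, 0.0372]
ee_rot: [-0.094, 0.996, 0.0, 0.0]
ft_force: [-2.4, 3.0, 9.2]
grip_width: 0.505
grasp_force: 21.3
```

Request:
{"api": "jog_arm", "payload": {"deltas": [{"gripper": 0.4, "offset": [0.0004, 0.0005, -0.0006], "rotation": [0, 0, 0]}, {"gripper": 0.4, "offset": [0, 0, 0], "rotation": [0, 0, 0]}, {"gripper": 0.4, "offset": [0, 0, 0.0003], "rotation": [0, 0, 0]}, {"gripper": 0.4, "offset": [0, 0, 0], "rotation": [0, 0, 0]}]}}

```text
clock: 27.2
position: [0.5434, -0.261, 0.0373]
ee_rot: [-0.094, 0.996, -0.0, 0.0]
ft_force: [1.7, 0.2, 3.7]
grip_width: 0.502
grasp_force: 21.0
```

Light, nearly vertical contact, so I'll release gently.

Request:
{"api": "jog_arm", "payload": {"deltas": [{"gripper": 0.52, "offset": [0, 0, 0], "rotation": [0, 0, 0]}, {"gripper": 0.54, "offset": [0, 0, 0], "rotation": [0, 0, 0]}, {"gripper": 0.56, "offset": [0, 0, 0], "rotation": [0, 0, 0]}, {"gripper": 0.6, "offset": [0, 0, 0], "rotation": [0, 0, 0]}, {"gripper": 0.7, "offset": [0, 0, 0], "rotation": [0, 0, 0]}, {"gripper": 0.85, "offset": [0, 0, 0], "rotation": [0, 0, 0]}, {"gripper": 1, "offset": [0, 0, 0], "rotation": [0, 0, 0]}, {"gripper": 1, "offset": [0, 0, 0], "rotation": [0, 0, 0]}, {"gripper": 1, "offset": [0, 0, 0], "rotation": [0, 0, 0]}]}}

```text
clock: 28.1
position: [0.5428, -0.2609, 0.0369]
ee_rot: [-0.094, 0.996, -0.0, -0.0]
ft_force: [-0.9, -1.0, 0.9]
grip_width: 1.001
grasp_force: 0.0
```

Request:
{"api": "jog_arm", "payload": {"deltas": [{"gripper": 1, "offset": [0, 0, -0.01], "rotation": [0, 0, 0]}, {"gripper": 1, "offset": [0, 0, -0.02], "rotation": [0, 0, 0]}, {"gripper": 1, "offset": [0, 0, -0.03], "rotation": [0, 0, 0]}, {"gripper": 1, "offset": [0, 0, -0.03], "rotation": [0, 0, 0]}, {"gripper": 1, "offset": [0, 0, -0.03], "rotation": [0, 0, 0]}, {"gripper": 1, "offset": [0, 0, -0.02], "rotation": [0, 0, 0]}, {"gripper": 1, "offset": [0, 0, 0], "rotation": [0, 0, 0]}, {"gripper": 1, "offset": [0, 0, 0], "rotation": [0, 0, 0]}, {"gripper": 1, "offset": [0, 0, 0], "rotation": [0, 0, 0]}]}}

```text
clock: 29.0
position: [0.5424, -0.2606, 0.1761]
ee_rot: [-0.094, 0.996, 0.0, -0.001]
ft_force: [-0.9, -0.5, -0.4]
grip_width: 1.001
grasp_force: 0.0
```

```bash
python3 - <<'E'
from h import *
p,r,o=pose();m=imaging.camera_model("wrist");H=m["hand_eye"];K=m["camera_matrix"];im=imaging.camera("wrist")
h=cv2.cvtColor(im,cv2.COLOR_BGR2HSV);mk=((h[...,1]<165)&(h[...,1]>70)&(h[...,2]>60)).astype(np.uint8)
mk=cv2.morphologyEx(mk,cv2.MORPH_OPEN,np.ones((7,7),np.uint8))
n,l,s,ce=cv2.connectedComponentsWithStats(mk);c=cam("wrist")
for i in range(1,n):
    if s[i,4]>800:print(s[i],ce[i],ray(c,s[i,:2]+s[i,2:4]/2,.038))
print(p)
E
```

```text
[  261    71   121   285 31582] [321.3425 208.9562] [[ 0.5327 -0.2641  0.038 ]]
[ 0.5424 -0.2606  0.1761]
```

```bash
python3 - <<'E'
from h import *
p,r,o=pose();c=cam("wrist");im=imaging.camera("wrist");cv2.imwrite("pics/w9.png",im)
h=cv2.cvtColor(cv2.GaussianBlur(im,(5,5),0),cv2.COLOR_BGR2HSV);print(h[60:380:12,322].tolist())
for hi in (135,150):
    mk=((h[...,1]<hi)&(h[...,1]>70)&(h[...,2]>40)).astype(np.uint8);mk=cv2.morphologyEx(mk,cv2.MORPH_OPEN,np.ones((9,9),np.uint8))
    n,l,s,ce=cv2.connectedComponentsWithStats(mk)
    for i in range(1,n):
        if s[i,4]>800:print(hi,s[i],ce[i],ray(c,s[i,:2]+s[i,2:4]/2,.038))
t=imaging.camera("top");g=cv2.cvtColor(t,cv2.COLOR_BGR2HSV);print(proj(c,[[.5436,-.261,.038]]))
E
```

```text
[[0, 11, 89], [11, 116, 77], [11, 138, 76], [13, 106, 94], [13, 110, 104], [14, 106, 108], [14, 105, 107], [14, 108, 99], [13, 108, 87], [12, 134, 74], [12, 139, 75], [12, 136, 75], [13, 109, 91], [14, 110, 102], [14, 108, 109], [14, 106, 106], [14, 111, 99], [12, 113, 81], [13, 145, 118], [12, 130, 90], [13, 109, 110], [13, 111, 149], [14, 104, 179], [13, 105, 182], [14, 110, 163], [0, 14, 147], [176, 14, 145]]
135 [ 285   92   73   75 4454] [321.0025 129.2546] [[ 0.4802 -0.274   0.038 ]]
135 [ 286  197   90   69 4677] [327.279  233.6301] [[ 0.5436 -0.2556  0.038 ]]
135 [ 267  230   22   66 1002] [275.5629 264.6267] [[ 0.572  -0.2868  0.038 ]]
135 [ 289  288   65   69 3731] [320.4715 323.0166] [[ 0.6103 -0.2495  0.038 ]]
150 [  261    71   121   286 31837] [321.3265 208.7734] [[ 0.5331 -0.264   0.038 ]]
[[323.0063 230.0486]]
```

The three eggs stand evenly spaced at rows 129, 232 and 323 with like sizes, so the placed egg is upright in the middle pocket. Handing in.

```bash
python3 -c "
from workcell import workorder
print(workorder.hand_in())"
```

```text
the job is handed in; nothing more can be done
None
```

I laid the egg on the sloping rest with its tip on the stop, let go, took it again by the blunt end, stood it in the tray's free middle pocket, and handed the job in at about 29 s; I viewed 11 pictures, one over the limit of 10, and the hand-in gave no verdict.

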